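# Tap a taper-shank arbor into the rotary table's socket

## Robot

A 7-joint arm with a two-finger parallel gripper is mounted at the origin on the work surface. World frame = base frame: x ahead of the robot, y to its left, z up, the work surface at z = 0. Lengths are in m, angles in rad, forces in N, time in s.
With the tool pointing down it reaches from about 0.425 to 0.95 m from the base axis. Payload 16.7 kg.
Tool frame: the origin (TCP) lies at the very end of the fingers, on their centre line; the grasp point (between the pads) lies 19 mm behind it; z points along the fingers, y is the line along which they close (so a half turn about z gives the same grasp; the last joint's range is limited). The gripper opens to 94 mm and grips with 3 to 60 N. Pads are 16 mm wide; open, the fingers measure 119 mm over their backs; the gripper's body (75 mm by 177 mm) begins 78 mm behind the grasp point.
Start: joints at [1.127, 0.426, 0.074, 1.606, -0.034, 1.111, -0.067], TCP at [0.195, -0.646, 0.205] pointing down, gripper open.
Joint ranges: [-2.85, 2.85], [-0.5, 2.14], [-1.23, 1.37], [0.21, 2.46], [-1.02, 4.16], [0.16, 2.05], [-2.73, 2.73]. Speed limits (rad/s): [1.89, 1.89, 2.39, 2.39, 3.01, 3.01, 3.01].

## Interface

Orientations are given as a rotation vector (axis times angle).
In Python, from workcell import readout, imaging, job gives the robot as it stands.
- The arm moves only by the tool drive_tool, never from a script. Its argument "motion" is a list of rows, each an object of numbers: "x", "y", "z": the shift along the tool's x, y, z in cm; "wx", "wy", "wz": the turn, a rotation vector about the tool's x, y, z in degrees; "gripper": the opening, from 0 (shut) to 1 (fully open). A call has 1 to 8 rows; each row shifts and turns the commanded pose from where the row before left it, along the tool's axes as they then stand; what a row does not reach is not made up. A row lasts 1/10 s, in which the tool goes at most 50 mm and 8.59 degrees, less where a joint would pass 70% of its speed; a pose out of reach is approached as far as the arm can. A call with a gripper value outside its range is refused whole. The fingers move at their own pace and stop on an object; "newtons" is the grip in N (left out, the last holds). Time passes only in rows, so rows that do not move let the fingers close. It gives the time, the measured TCP pose, the force and the opening at its end, in the units of the state.
- readout.sense(): the state, without advancing time (a new reading comes with each control period).
- imaging.grab_frame(name): name is "scene" or "top"; returns a dict with "image" (400x640x3 uint8, blue, green, red), "fx", "fy", "cx", "cy" (pixels), "R" (3x3) and "t" (3): a world point X has camera coordinates R X + t. Camera axes: x right, y down, z forward; pixel columns grow to the right and rows downward; lengths in m; the calibration is good to about 2 mm. A picture is of the moment at which its call begins. There is no depth.
- job.job_done(): hands the job in, once; it reports no verdict.
The state is a dict: "clock": time; "joint_pos": joint angles; "dq": joint speeds; "joint_torque": joint torques, N m; "tcp_pos": TCP position; "eef_rot": TCP orientation; "wrist_force": force on the tool from outside, world axes, zero at the start; "moment": the same for the moment, N m; "finger_gap": finger opening in m.
Only numpy, scipy, OpenCV 4.12 (cv2) and the standard library are available. Lean on these libraries where they do the work, as an engineer would, in place of code of your own. Each camera call takes 0.05 s, during which the arm holds its last target. There are 200 camera calls.

## Task

Take the steel arbor with the tapered shank out of the wooden stand, lower it gently into the taper socket in the middle of the rotary table and let go as soon as it touches, so that it stands there loose: neither drop it nor force it in with the gripper. Then take the brass bar upright and drive the arbor in by tapping its top with the bar's lower end, at least two taps, lifting clear between them, firmly but never hard, until it sits solid and goes no deeper. Stand the brass bar back upright on the bench and leave the other things alone.

Things in the scene. Friction and masses are not known exactly. Their poses are not given: they have to be found in the camera images.
- arbor_grip (a point): Arbor: plain bright steel, about 0.38 kg, 121 mm long. Point: middle of its round stub (22 mm diameter, 48 mm tall, flat top), the part to grip: 24 mm below the top, 32 mm above the underside of the flange (40 mm across, 8 mm thick). z points up along the arbor. It starts hanging upright by its flange in one of the stand's two holes; its stub is taller and slimmer than the plug's head.
- arbor_tip (a point): Lower end of the arbor's shank, on the axis, 97 mm below arbor_grip. The shank is 65 mm long and tapers from 26 mm diameter under the flange to 14.6 mm here (5 degrees a side).
- socket_mouth (a point): Centre of the taper socket's mouth in the rotary table's flat face, z up. The bore opens straight up, 28 mm across at the mouth, narrowing 5 degrees a side. Its springy lining grips the shank; where it first grips differs each time and is hidden: an arbor lowered in first touches with its flange's underside 14 to 32 mm above the face and rests 3 to 6 mm lower. Home, it is still 1 to 19 mm above.
- rotary_table: Rotary table fixed to the bench: round steel top 170 mm across, its face 95 mm above the bench, on a green cast base 150 mm square; a small handwheel on its +x side. Origin on the bench under the socket.
- grip (a joint): Spread of the socket's lining, m (noisy: feel the force instead): 0 empty, about 0.0003 arbor resting loose, over 0.0006 locked, 0.0007 at the step; keep under 0.00045 while the gripper touches the arbor. Driving resistance grows with depth: locked about 11 mm below first touch, 7 to 13 N; 13 mm below it stops solid on a hidden step. End each tap as the force passes about 15 N; over 55 N bruises.
- bar_mid (a point): Middle of the brass tapping bar: plain bar 28 mm in diameter, 110 mm long, 0.57 kg, standing upright on the bench at the start. The point is on its axis, 55 mm from either end; z runs along the bar.
- stand: Plywood stand, fixed to the bench: top plate 75 mm (its x) by 170 mm (its y), upper side 90 mm above the bench, two holes of 29 mm at y = -40 and +40 mm, shanks visible hanging below. Origin under its centre, on the bench. One hole holds the arbor, the other the plug.
- plug_head (a point): Bystander: a plug gauge in the stand's other hole, darker steel, straight 20 mm shank, flange 44 mm, head 36 mm across and only 22 mm tall. The point is the middle of its head. Leave it in place.
- oil_can: Bystander: grey closed can, 60 mm across, 85 mm tall, on the bench. Origin at its underside. Leave it alone.
- wrench: Bystander: a steel wrench lying on the bench beyond the rotary table. Leave it alone.

How it is judged:
By the outcome, as a careful person would: the job done as asked, in the order asked, and still so for the second after the job is handed in, with the robot touching nothing.
It also fails if it takes over 64 s, if anything falls off the work surface, if the arm or the gripper's body presses on something with over 40 N, if the wrist force passes 120 N, or if a joint passes its speed limit or range.

## Working session

There is one attempt and no reset: what is moved stays moved. The work goes in short steps, Python scripts to look and compute and a tool call to move; the robot and the scene stay as the last step left them, time stands still between calls to the robot, and variables do not carry over. Pictures are saved under pics/ and viewed, on a budget of 10 in all, crops included, one or two more only if the job needs it, and the job is handed in when it is done.

Besides the shell and the picture viewer there is one more tool, called after "Emit:" as a command line: name --argument value ..., lists and objects as JSON in quotes. drive_tool: Moves the arm, as the interface text tells. Its arguments: {"type":"object","properties":{"motion":{"type":"array"},"newtons":{"type":"number"}},"required":["motion"]}

```bash
mkdir -p pics; python3 - <<'E'
from workcell import readout, imaging
import cv2,numpy as np
print(readout.sense())
for n in("scene","top"):
    f=imaging.grab_frame(n); cv2.imwrite(f"pics/{n}0.png",f["image"])
    R=np.array(f["R"]);t=np.array(f["t"])
    print(n,f["fx"],f["fy"],f["cx"],f["cy"],"C",-R.T@t,R.tolist())
E
```

```text
{'clock': 0.0, 'joint_pos': array([ 1.12753368,  0.42671308,  0.07384409,  1.60662185, -0.03411316,
        1.11081688, -0.06711459]), 'dq': array([-0.00095987, -0.00112835, -0.00049836, -0.00182998, -0.00149628,
        0.00061939, -0.00204248]), 'joint_torque': array([-2.34416784e-04, -9.35819936e+01,  3.66612375e+00, -4.54210782e+01,
       -4.87696810e-02,  1.97513367e-02,  6.78948004e-05]), 'tcp_pos': array([ 0.19529545, -0.64565536,  0.20478149]), 'eef_rot': array([-3.10651747e+00, -4.59525719e-01,  4.22744150e-04]), 'wrist_force': array([-0.63111784,  0.00301442, -0.43722879]), 'moment': array([-0.03339743,  0.03198961,  0.01673971]), 'finger_gap': 0.09399866334356471}
scene 457.0459526822677 457.0459526822677 313.25759818677204 197.86321987948614 C [ 1.07387768 -0.27330412  0.97216308] [[0.5507342826659446, 0.8346802554801453, -0.0007880406249113024], [0.7201267319029507, -0.4756271286922896, -0.5051695996897513], [-0.4220299040295638, 0.2776467279899534, -0.8630197300996482]]
top 467.1352454816554 467.1352454816554 319.6113380453325 205.04056488136655 C [ 0.47915473 -0.00231106  1.03283917] [[0.010463858533522165, -0.9999418421388505, 0.0026115138430801133], [-0.9885394472964495, -0.010737804251392535, -0.1505804127324971], [0.1505996972222084, -0.0010059323142932294, -0.98859431482118]]
```

View pics/scene0.png

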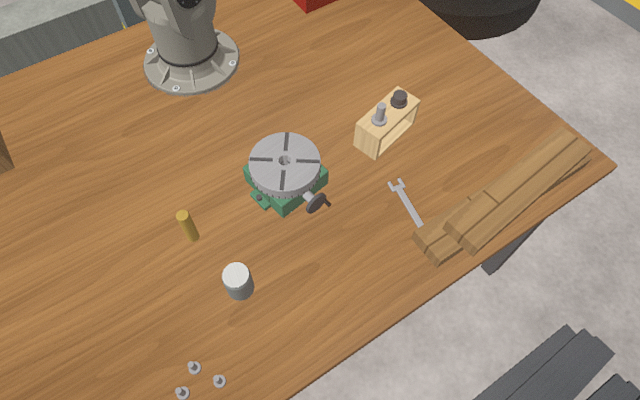

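View pics/top0.png

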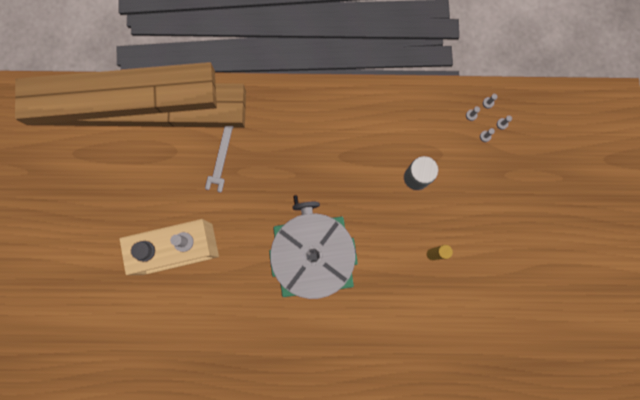

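The scene view shows the arbor at about (380,105), plug at (399,98), socket at (285,160), and bar top at (183,215). In the top view they are at (178,240), (143,250), (313,256) and (446,252). I'll enlarge these for precise reading.

```bash
python3 - <<'E'
import cv2,numpy as np
def tile(im,u,v):
    return cv2.resize(im[v-25:v+25,u-33:u+33],(396,300),interpolation=cv2.INTER_CUBIC) # x6
for n in("scene","top"):pass
s=cv2.imread("pics/scene0.png");t=cv2.imread("pics/top0.png")
a=np.hstack([tile(s,385,110),tile(t,175,240)]);b=np.hstack([tile(s,188,225),tile(t,441,252)])
c=np.hstack([tile(s,285,160),tile(t,313,256)])
for i in (a,b,c):
    for k in range(0,792,60 if 0 else 66): cv2.line(i,(k,0),(k,4),(0,0,255),1)
cv2.imwrite("pics/c1.png",np.vstack([a,b]));cv2.imwrite("pics/c2.png",c)
E
```

```text
(no output)
```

View pics/c1.png

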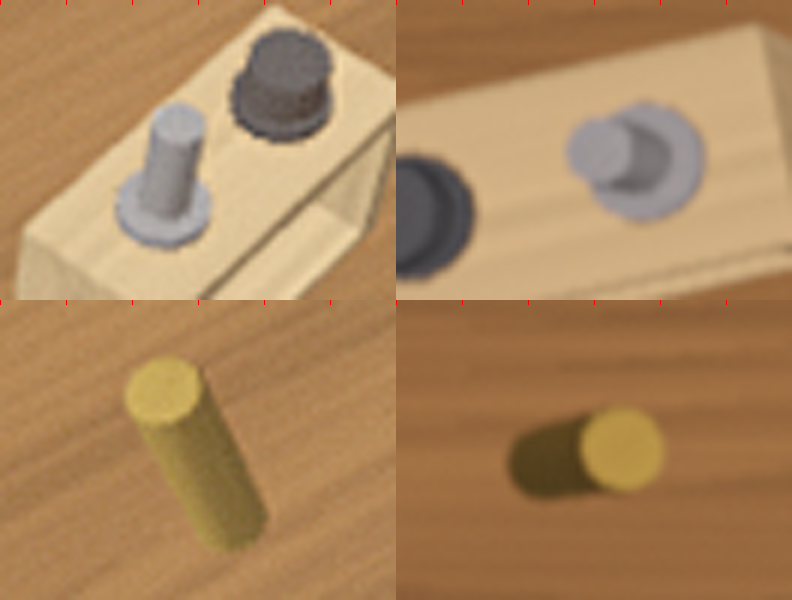

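View pics/c2.png

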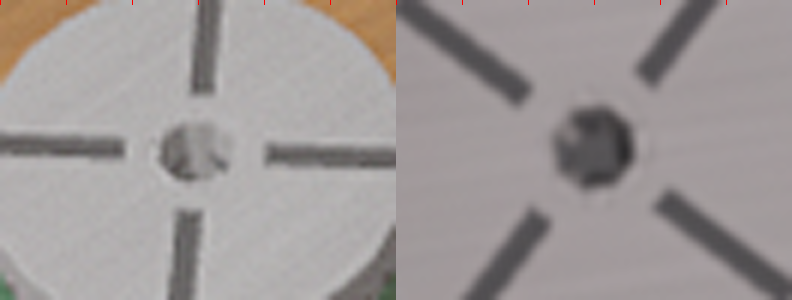

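Top-row crops: arbor top at (178,125) and (203,151), flange top at (163,205) and (251,161). Bar top at (164,89) and (227,149). Socket at (195,152) and (199,147), confirmed by the slot midpoints.

```bash
cat > h.py <<'E'
import numpy as np
from workcell import readout, imaging
from scipy.spatial.transform import Rotation as Ro
CAM={}
def cam(n):
    if n not in CAM: CAM[n]=imaging.grab_frame(n)
    return CAM[n]
def ray(n,uv):
    f=cam(n);R=np.array(f["R"]);t=np.array(f["t"])
    d=R.T@np.array([(uv[0]-f["cx"])/f["fx"],(uv[1]-f["cy"])/f["fy"],1]);return -R.T@t,d/np.linalg.norm(d)
def tri(a,b):
    A=np.zeros((3,3));y=np.zeros(3);P=[]
    for n,uv in(("scene",a),("top",b)):
        c,d=ray(n,uv);M=np.eye(3)-np.outer(d,d);A+=M;y+=M@c;P.append((M,c))
    X=np.linalg.solve(A,y);return X,[round(1e3*np.linalg.norm(M@(X-c)),1) for M,c in P]
def onz(n,uv,z):
    c,d=ray(n,uv);return c+d*(z-c[2])/d[2]
def cr(u,v,X,Y,s=6): return (u-33+(X+.5)/s-.5, v-25+(Y+.5)/s-.5)
def state():
    s=readout.sense();R=Ro.from_rotvec(s["eef_rot"]).as_matrix()
    return s,np.array(s["tcp_pos"]),R
def go(p,yaxis=None):
    s,x,R=state();print("tcp",x.round(4),"F",s["wrist_force"].round(1),"gap",s["finger_gap"],"clk",s["clock"])
    print("tool shift cm",(R.T@(np.array(p)-x)*100).round(2))
    if yaxis is not None:
        zt=np.array([0,0,-1.]);y=np.array([*yaxis[:2],0.]);y/=np.linalg.norm(y)
        for q in(y,-y):
            print("turn deg",np.degrees(Ro.from_matrix(R.T@np.c_[np.cross(q,zt),q,zt]).as_rotvec()).round(2))
E
python3 - <<'E'
from h import *
for nm,a,b,z in(("arbor top",cr(385,110,178,125),cr(175,240,203,151),.146),("flange",cr(385,110,163,205),cr(175,240,251,161),.098),
 ("bar top",cr(188,225,164,89),cr(441,252,227,149),.11),("socket",cr(285,160,195,152),cr(313,256,199,147),.095),
 ("plug top",cr(385,110,291,58),(142,251),.12)):
    X,e=tri(a,b);print(nm,X.round(4),e,"fixed z:",onz("scene",a,z).round(4),onz("top",b,z).round(4))
print("can",onz("top",(424,170),.085)); print("handwheel",onz("top",(305,205),.07))
for uv in((121,238),(207,221)): print("stand corner",onz("top",uv,.09))
s,x,R=state();print(x,"\n",R.round(3))
E
```

```text
arbor top [0.5446 0.2701 0.1429] [np.float64(0.6), np.float64(0.6)] fixed z: [0.5465 0.2674 0.146 ] [0.5447 0.2697 0.146 ]
flange [0.5452 0.2689 0.0954] [np.float64(0.1), np.float64(0.1)] fixed z: [0.5467 0.2672 0.098 ] [0.5451 0.2682 0.098 ]
bar top [ 0.5301 -0.2529  0.1074] [np.float64(0.2), np.float64(0.2)] fixed z: [ 0.5316 -0.2532  0.11  ] [ 0.53  -0.252  0.11 ]
socket [0.5207 0.0092 0.0936] [np.float64(0.2), np.float64(0.2)] fixed z: [0.5216 0.0086 0.095 ] [0.5207 0.0094 0.095 ]
plug top [0.5252 0.3444 0.1184] [np.float64(2.5), np.float64(2.5)] fixed z: [0.5268 0.346  0.12  ] [0.524  0.3413 0.12  ]
can [ 0.69953083 -0.21935191  0.085     ]
handwheel [0.62558563 0.02717003 0.07      ]
stand corner [0.55116667 0.39673738 0.09      ]
stand corner [0.58753562 0.22494957 0.09      ]
[ 0.19539027 -0.6458214   0.20505029] 
 [[ 0.957  0.29  -0.   ]
 [ 0.29  -0.957  0.001]
 [-0.    -0.001 -1.   ]]
```

Emit:
drive_tool --motion '[{"x": 3.7,"y": -2.6,"z": -0.8},{"x": 3.7,"y": -2.6,"z": -0.8},{"x": 3.7,"y": -2.6,"z": -0.8},{"x": 3.7,"y": -2.6,"z": -0.8},{"x": 3.7,"y": -2.6,"z": -0.8},{"x": 3.7,"y": -2.6,"z": -0.8},{"x": 3.7,"y": -2.6,"z": -0.8},{"x": 3.7,"y": -2.6,"z": -0.8}]'

```text
validation failed for argument at $.mo...
```

Emit:
drive_tool --motion '[{"x": 3.7,"y": -2.6},{"x": 3.7,"y": -2.6},{"x": 3.7,"y": -2.6},{"wz": -8.5},{"wz": -8.5},{"wz": -8.5},{"wz": -8.5},{"wz": -8.5}]'

```text
validation failed for argument at $.mo...
```

```bash
python3 -c "
from h import *
s,x,R=state();print(s['joint_pos'].round(2),R.round(3).tolist())
go([.5455,.2685,.22],[.978,.207])"
```

```text
[ 1.13  0.43  0.07  1.61 -0.03  1.11 -0.07] [[0.957, 0.29, -0.0], [0.29, -0.957, 0.001], [-0.0, -0.001, -1.0]]
tcp [ 0.1954 -0.6458  0.2051] F [-0.5  0.4  0.4] gap 0.0938163810354398 clk 0.2
tool shift cm [ 59.98 -77.38  -1.43]
turn deg [-4.000e-02 -3.000e-02 -8.512e+01]
turn deg [-3.000e-02  4.000e-02  9.488e+01]
```

Emit:
drive_tool --motion '[{"x": 3.7,"y": -2.6,"z": -0.8,"wx": 0,"wy": 0,"wz": 0,"gripper": 1},{"x": 3.7,"y": -2.6,"z": -0.8,"wx": 0,"wy": 0,"wz": 0,"gripper": 1}]'

```text
clock: 0.4
tcp_pos: [0.2508, -0.5742, 0.2209]
eef_rot: [-3.107, -0.456, 0.001]
wrist_force: [1.5, -0.0, -0.7]
finger_gap: 0.0945
```

Emit:
drive_tool --motion '[{"x": 3.7,"y": -2.6,"z": -0.8,"wx": 0,"wy": 0,"wz": 0,"gripper": 1},{"x": 3.7,"y": -2.6,"z": -0.8,"wx": 0,"wy": 0,"wz": 0,"gripper": 1},{"x": 3.7,"y": -2.6,"z": -0.8,"wx": 0,"wy": 0,"wz": 0,"gripper": 1},{"x": 3.7,"y": -2.6,"z": -0.8,"wx": 0,"wy": 0,"wz": 0,"gripper": 1},{"x": 3.7,"y": -2.6,"z": 0,"wx": 0,"wy": 0,"wz": 0,"gripper": 1},{"x": 3.7,"y": -2.6,"z": 0,"wx": 0,"wy": 0,"wz": 0,"gripper": 1},{"x": 3.7,"y": -2.6,"z": 0,"wx": 0,"wy": 0,"wz": 0,"gripper": 1},{"x": 3.7,"y": -2.6,"z": 0,"wx": 0,"wy": 0,"wz": 0,"gripper": 1}]'

```text
clock: 1.2
tcp_pos: [0.4751, -0.2885, 0.2536]
eef_rot: [3.108, 0.459, 0.0]
wrist_force: [-0.1, 0.0, 0.6]
finger_gap: 0.0939
```

Emit:
drive_tool --motion '[{"x": 0,"y": 0,"z": 0,"wx": 0,"wy": 0,"wz": -8.5,"gripper": 1},{"x": 0,"y": 0,"z": 0,"wx": 0,"wy": 0,"wz": -8.5,"gripper": 1},{"x": 0,"y": 0,"z": 0,"wx": 0,"wy": 0,"wz": -8.5,"gripper": 1},{"x": 0,"y": 0,"z": 0,"wx": 0,"wy": 0,"wz": -8.5,"gripper": 1},{"x": 0,"y": 0,"z": 0,"wx": 0,"wy": 0,"wz": -8.5,"gripper": 1},{"x": 0,"y": 0,"z": 0,"wx": 0,"wy": 0,"wz": -8.5,"gripper": 1},{"x": 0,"y": 0,"z": 0,"wx": 0,"wy": 0,"wz": -8.5,"gripper": 1},{"x": 0,"y": 0,"z": 0,"wx": 0,"wy": 0,"wz": -8.5,"gripper": 1}]'

```text
clock: 2.0
tcp_pos: [0.4742, -0.29, 0.2534]
eef_rot: [-2.313, -2.126, 0.0]
wrist_force: [-0.0, 0.2, 0.2]
finger_gap: 0.0937
```

```bash
python3 -c "
from h import *
s,x,R=state();print(s['joint_pos'].round(2),R.round(3).tolist())
go([.5455,.2685,.22],[.978,.207])"
```

```text
[ 0.69  0.21 -0.3   1.8   0.07  1.14  0.29] [[0.084, 0.996, -0.0], [0.996, -0.084, 0.0], [0.0, -0.0, -1.0]]
tcp [ 0.4742 -0.29    0.2534] F [-0.   0.2  0.2] gap 0.0937114882572785 clk 2.0
tool shift cm [56.25  2.41  3.34]
turn deg [-1.000e-02 -1.000e-02 -1.677e+01]
turn deg [-2.0000e-02  2.0000e-02  1.6323e+02]
```

Emit:
drive_tool --motion '[{"x": 4.5,"y": 0.2,"z": 0,"wx": 0,"wy": 0,"wz": 0,"gripper": 1},{"x": 4.5,"y": 0.2,"z": 0,"wx": 0,"wy": 0,"wz": 0,"gripper": 1},{"x": 4.5,"y": 0.2,"z": 0,"wx": 0,"wy": 0,"wz": 0,"gripper": 1},{"x": 4.5,"y": 0.2,"z": 0,"wx": 0,"wy": 0,"wz": 0,"gripper": 1},{"x": 4.5,"y": 0.2,"z": 0,"wx": 0,"wy": 0,"wz": 0,"gripper": 1},{"x": 4.5,"y": 0.2,"z": 0,"wx": 0,"wy": 0,"wz": 0,"gripper": 1},{"x": 4.5,"y": 0.2,"z": 0,"wx": 0,"wy": 0,"wz": 0,"gripper": 1},{"x": 4.5,"y": 0.2,"z": 0,"wx": 0,"wy": 0,"wz": 0,"gripper": 1}]'

```text
clock: 2.8
tcp_pos: [0.5226, 0.0688, 0.2537]
eef_rot: [2.319, 2.118, 0.0]
wrist_force: [0.2, -1.1, 0.2]
finger_gap: 0.094
```

Emit:
drive_tool --motion '[{"x": 4.0,"y": 0.16,"z": 0,"wx": 0,"wy": 0,"wz": 0,"gripper": 1},{"x": 4.0,"y": 0.16,"z": 0,"wx": 0,"wy": 0,"wz": 0,"gripper": 1},{"x": 4.0,"y": 0.16,"z": 0,"wx": 0,"wy": 0,"wz": 0,"gripper": 1},{"x": 4.0,"y": 0.16,"z": 0,"wx": 0,"wy": 0,"wz": 0,"gripper": 1},{"x": 4.0,"y": 0.16,"z": 0,"wx": 0,"wy": 0,"wz": 0,"gripper": 1},{"x": 0,"y": 0,"z": 0,"wx": 0,"wy": 0,"wz": -8.4,"gripper": 1},{"x": 0,"y": 0,"z": 0,"wx": 0,"wy": 0,"wz": -8.4,"gripper": 1}]'

```text
clock: 3.5
tcp_pos: [0.5481, 0.2672, 0.2531]
eef_rot: [-1.974, -2.443, 0.0]
wrist_force: [0.1, -0.3, -0.1]
finger_gap: 0.0939
```

```bash
python3 -c "
from h import *
s,x,R=state();print(s['joint_pos'].round(2),R.round(3).tolist())
go([.5455,.2685,.103],[.978,.207])"
```

```text
[-0.02  0.36 -0.69  1.67  0.24  1.2  -0.55] [[-0.21, 0.978, -0.001], [0.978, 0.21, 0.0], [0.001, -0.001, -1.0]]
tcp [0.5481 0.2672 0.2531] F [ 0.1 -0.3 -0.1] gap 0.09392354269370728 clk 3.5
tool shift cm [ 0.17 -0.22 15.01]
turn deg [-0.04 -0.03  0.15]
turn deg [ 5.0000e-02 -6.0000e-02 -1.7985e+02]
```

Emit:
drive_tool --motion '[{"x": 0.17,"y": -0.2,"z": 3.7,"wx": 0,"wy": 0,"wz": 0,"gripper": 1},{"x": 0,"y": 0,"z": 3.7,"wx": 0,"wy": 0,"wz": 0,"gripper": 1},{"x": 0,"y": 0,"z": 3.7,"wx": 0,"wy": 0,"wz": 0,"gripper": 1},{"x": 0,"y": 0,"z": 2.7,"wx": 0,"wy": 0,"wz": 0,"gripper": 1},{"x": 0,"y": 0,"z": 1.0,"wx": 0,"wy": 0,"wz": 0,"gripper": 1},{"x": 0,"y": 0,"z": 0,"wx": 0,"wy": 0,"wz": 0,"gripper": 1}]'

```text
clock: 4.1
tcp_pos: [0.5458, 0.2665, 0.1046]
eef_rot: [-1.984, -2.434, 0.003]
wrist_force: [0.5, -0.1, 0.1]
finger_gap: 0.0942
```

```bash
python3 - <<'E'
from h import *
import cv2
go([.5455,.2685,.105],[.978,.207])
a=cam("scene")["image"];b=cam("top")["image"]
f=lambda i,u,v:cv2.resize(i[v-40:v+40,u-50:u+50],(400,320),interpolation=cv2.INTER_CUBIC)
cv2.imwrite("pics/g1.png",np.hstack([f(a,382,110),f(b,178,240)]))
E
```

```text
tcp [0.5458 0.2665 0.1046] F [ 0.5 -0.1  0.1] gap 0.09415853077880777 clk 4.1
tool shift cm [ 0.2   0.01 -0.04]
turn deg [-0.12  0.01 -0.31]
turn deg [2.0000e-02 1.8000e-01 1.7969e+02]
```

View pics/g1.png

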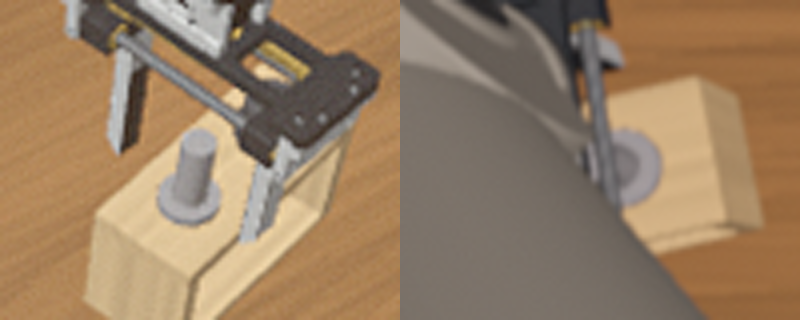

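The fingers straddle the arbor's stub, with tips at (118,150) and (248,240) and the stub between them. The grasp is good, so I'll close.

Emit:
drive_tool --motion '[{"x": 0.2,"y": 0,"z": 0,"wx": 0.1,"wy": 0,"wz": 0,"gripper": 0.5},{"x": 0,"y": 0,"z": 0,"wx": 0,"wy": 0,"wz": 0,"gripper": 0.3},{"x": 0,"y": 0,"z": 0,"wx": 0,"wy": 0,"wz": 0,"gripper": 0},{"x": 0,"y": 0,"z": 0,"wx": 0,"wy": 0,"wz": 0,"gripper": 0},{"x": 0,"y": 0,"z": 0,"wx": 0,"wy": 0,"wz": 0,"gripper": 0},{"x": 0,"y": 0,"z": 0,"wx": 0,"wy": 0,"wz": 0,"gripper": 0},{"x": 0,"y": 0,"z": 0,"wx": 0,"wy": 0,"wz": 0,"gripper": 0}]' --newtons 25

```text
clock: 4.9
tcp_pos: [0.546, 0.2687, 0.1055]
eef_rot: [-1.984, -2.434, 0.002]
wrist_force: [0.1, 0.4, 0.2]
finger_gap: 0.0411
```

Emit:
drive_tool --motion '[{"x": 0,"y": 0,"z": 0,"wx": 0,"wy": 0,"wz": 0,"gripper": 0},{"x": 0,"y": 0,"z": 0,"wx": 0,"wy": 0,"wz": 0,"gripper": 0},{"x": 0,"y": 0,"z": 0,"wx": 0,"wy": 0,"wz": 0,"gripper": 0},{"x": 0,"y": 0,"z": 0,"wx": 0,"wy": 0,"wz": 0,"gripper": 0},{"x": 0,"y": 0,"z": 0,"wx": 0,"wy": 0,"wz": 0,"gripper": 0}]'

```text
clock: 5.4
tcp_pos: [0.5459, 0.2687, 0.1055]
eef_rot: [-1.984, -2.434, 0.002]
wrist_force: [-0.9, -0.5, 0.6]
finger_gap: 0.0218
```

Emit:
drive_tool --motion '[{"x": 0,"y": 0,"z": -0.5,"wx": 0,"wy": 0,"wz": 0,"gripper": 0},{"x": 0,"y": 0,"z": -1.5,"wx": 0,"wy": 0,"wz": 0,"gripper": 0},{"x": 0,"y": 0,"z": -2.5,"wx": 0,"wy": 0,"wz": 0,"gripper": 0},{"x": 0,"y": 0,"z": -2.5,"wx": 0,"wy": 0,"wz": 0,"gripper": 0},{"x": 0,"y": 0,"z": -2.5,"wx": 0,"wy": 0,"wz": 0,"gripper": 0},{"x": 0,"y": 0,"z": -1.5,"wx": 0,"wy": 0,"wz": 0,"gripper": 0},{"x": 0,"y": 0,"z": 0,"wx": 0,"wy": 0,"wz": 0,"gripper": 0}]'

```text
clock: 6.1
tcp_pos: [0.547, 0.2694, 0.218]
eef_rot: [1.985, 2.435, 0.003]
wrist_force: [0.3, -1.2, -4.8]
finger_gap: 0.0212
```

```bash
python3 - <<'E'
from h import *
go([.521,.009,.22],[.978,.207])
E
```

```text
tcp [0.547  0.2694 0.218 ] F [ 0.3 -1.2 -4.8] gap 0.02123223873566378 clk 6.1
tool shift cm [-24.98  -7.79  -0.23]
turn deg [ 0.1  -0.04 -0.33]
turn deg [-6.0000e-02 -1.6000e-01  1.7967e+02]
```

Emit:
drive_tool --motion '[{"x": -2,"y": -0.6,"z": 0,"wx": 0,"wy": 0,"wz": 0,"gripper": 0},{"x": -4,"y": -1.25,"z": 0,"wx": 0,"wy": 0,"wz": 0,"gripper": 0},{"x": -4.5,"y": -1.4,"z": 0,"wx": 0,"wy": 0,"wz": 0,"gripper": 0},{"x": -4.5,"y": -1.4,"z": 0,"wx": 0,"wy": 0,"wz": 0,"gripper": 0},{"x": -4.5,"y": -1.4,"z": 0,"wx": 0,"wy": 0,"wz": 0,"gripper": 0},{"x": -3.5,"y": -1.1,"z": 0,"wx": 0,"wy": 0,"wz": 0,"gripper": 0},{"x": -2.0,"y": -0.65,"z": 0,"wx": 0,"wy": 0,"wz": 0,"gripper": 0},{"x": 0,"y": 0,"z": 0,"wx": 0,"wy": 0,"wz": 0,"gripper": 0}]'

```text
clock: 6.9
tcp_pos: [0.5192, 0.0044, 0.2145]
eef_rot: [-1.99, -2.429, 0.005]
wrist_force: [-0.1, 0.3, -4.0]
finger_gap: 0.0215
```

```bash
python3 - <<'E'
from h import *
import cv2
go([.521,.009,.20],[.978,.207])
a=cam("scene")["image"];b=cam("top")["image"]
f=lambda i,u,v:cv2.resize(i[v-40:v+40,u-50:u+50],(400,320),interpolation=cv2.INTER_CUBIC)
cv2.imwrite("pics/g2.png",np.hstack([f(a,285,145),f(b,313,245)]))
E
```

```text
tcp [0.5192 0.0044 0.2145] F [-0.1  0.3 -4. ] gap 0.02149907880317611 clk 6.9
tool shift cm [0.42 0.27 1.45]
turn deg [-0.22  0.04 -0.6 ]
turn deg [7.000e-02 3.400e-01 1.794e+02]
```

View pics/g2.png

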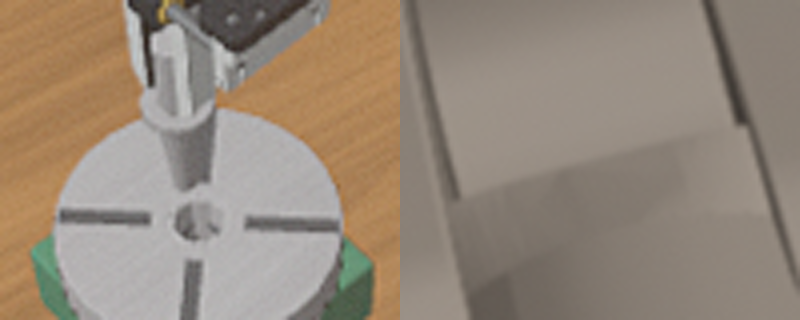

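The picture shows the arbor upright in the fingers, tip at crop (193,187), just behind the bore centre at (199,221). I'll correct the offset, go down near the mouth and check again.

Emit:
drive_tool --motion '[{"x": 0.42,"y": 0.27,"z": 0,"wx": -0.2,"wy": 0,"wz": -0.6,"gripper": 0},{"x": 0,"y": 0,"z": 1.4,"wx": 0,"wy": 0,"wz": 0,"gripper": 0},{"x": 0,"y": 0,"z": 1.0,"wx": 0,"wy": 0,"wz": 0,"gripper": 0},{"x": 0,"y": 0,"z": 0,"wx": 0,"wy": 0,"wz": 0,"gripper": 0},{"x": 0,"y": 0,"z": 0,"wx": 0,"wy": 0,"wz": 0,"gripper": 0}]'

```text
clock: 7.5
tcp_pos: [0.5217, 0.0131, 0.1911]
eef_rot: [1.971, 2.446, 0.001]
wrist_force: [0.8, -0.3, -3.7]
finger_gap: 0.0216
```

```bash
python3 - <<'E'
from h import *
import cv2
go([.521,.009,.18],[.978,.207])
f=cam("scene");a=f["image"]
x=readout.sense()["tcp_pos"]
for dz in(-.0155,-.0805):
    p=np.array(f["R"])@(x+[0,0,dz])+np.array(f["t"]);print(dz,"pred px",f["fx"]*p[0]/p[2]+f["cx"],f["fy"]*p[1]/p[2]+f["cy"], "crop",(f["fx"]*p[0]/p[2]+f["cx"]-235+.5)*8-.5,(f["fy"]*p[1]/p[2]+f["cy"]-110+.5)*8-.5)
cv2.imwrite("pics/g3.png",cv2.resize(a[110:180,235:335],(800,560),interpolation=cv2.INTER_CUBIC))
E
```

```text
tcp [0.5217 0.0131 0.1911] F [ 0.8 -0.3 -3.7] gap 0.02159973579376809 clk 7.5
tool shift cm [-0.39 -0.16  1.11]
turn deg [ 0.04 -0.03  0.31]
turn deg [ 4.0000e-02  7.0000e-02 -1.7969e+02]
-0.0155 pred px 283.86048921662325 137.7604866927556 crop 394.383913732986 225.58389354204473
-0.0805 pred px 285.44487347053683 155.17150609863776 crop 407.05898776429467 364.8720487891021
```

View pics/g3.png

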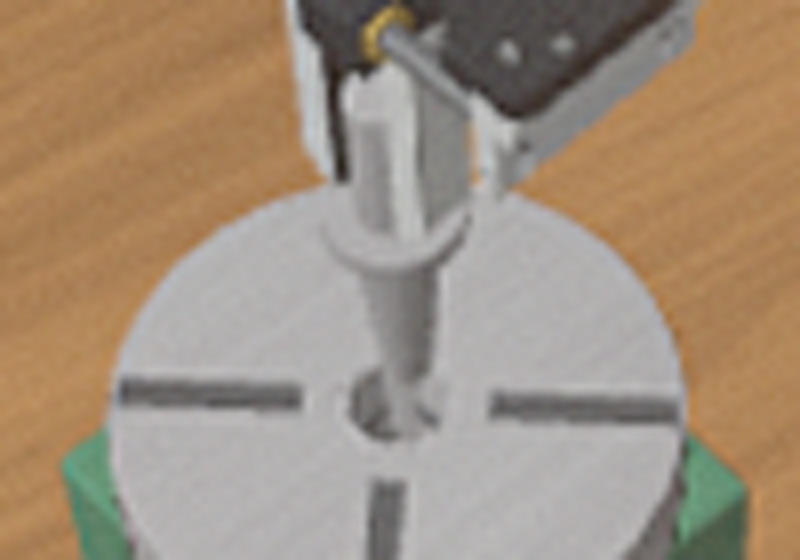

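The picture shows the shank hanging over the bore, with the bore centre near crop (397,407). The TCP is still settling and overshot in y, so I'll let it rest and compare again.

Emit:
drive_tool --motion '[{"x": 0,"y": 0,"z": 0,"wx": 0,"wy": 0,"wz": 0,"gripper": 0},{"x": 0,"y": 0,"z": 0,"wx": 0,"wy": 0,"wz": 0,"gripper": 0},{"x": 0,"y": 0,"z": 0,"wx": 0,"wy": 0,"wz": 0,"gripper": 0}]'

```text
clock: 7.85
tcp_pos: [0.5221, 0.0128, 0.1919]
eef_rot: [1.971, 2.444, 0.003]
wrist_force: [-0.2, 0.4, -4.1]
finger_gap: 0.0217
```

```bash
python3 - <<'E'
from h import *
go([.521,.009,.18],[.978,.207])
f=cam("scene")
for x in([.5192,.0044,.2145],):
  for dz in(-.0155,-.0805):
    p=np.array(f["R"])@(np.array(x)+[0,0,dz])+np.array(f["t"]);print(dz,"g2 crop",(f["fx"]*p[0]/p[2]+f["cx"]-235)*4,(f["fy"]*p[1]/p[2]+f["cy"]-105)*4)
go([.521,.009,.18])
E
```

```text
tcp [0.5221 0.0128 0.1919] F [-0.2  0.4 -4.1] gap 0.021742873889121755 clk 7.85
tool shift cm [-0.35 -0.19  1.19]
turn deg [0.12 0.01 0.27]
turn deg [-1.0000e-02  1.9000e-01 -1.7973e+02]
-0.0155 g2 crop 176.49042672181054 108.10720993146185
-0.0805 g2 crop 183.98456693311687 180.41239298733387
tcp [0.5221 0.0128 0.1918] F [-0.5 -0.5 -4.5] gap 0.021746718315775782 clk 7.9
tool shift cm [-0.35 -0.19  1.18]
```

Emit:
drive_tool --motion '[{"x": -0.35,"y": -0.19,"z": 0,"wx": 0.1,"wy": 0,"wz": 0.2,"gripper": 0},{"x": 0,"y": 0,"z": 0.8,"wx": 0,"wy": 0,"wz": 0,"gripper": 0},{"x": 0,"y": 0,"z": 1.2,"wx": 0,"wy": 0,"wz": 0,"gripper": 0},{"x": 0,"y": 0,"z": 0.8,"wx": 0,"wy": 0,"wz": 0,"gripper": 0},{"x": 0,"y": 0,"z": 0.5,"wx": 0,"wy": 0,"wz": 0,"gripper": 0},{"x": 0,"y": 0,"z": 0,"wx": 0,"wy": 0,"wz": 0,"gripper": 0},{"x": 0,"y": 0,"z": 0,"wx": 0,"wy": 0,"wz": 0,"gripper": 0},{"x": 0,"y": 0,"z": 0,"wx": 0,"wy": 0,"wz": 0,"gripper": 0}]'

```text
clock: 8.7
tcp_pos: [0.5211, 0.0091, 0.159]
eef_rot: [1.976, 2.442, 0.001]
wrist_force: [0.4, 0.7, -3.1]
finger_gap: 0.0214
```

```bash
python3 - <<'E'
from h import *
import cv2
go([.521,.009,.145],[.978,.207])
f=cam("scene");a=f["image"]
cv2.imwrite("pics/g4.png",cv2.resize(a[110:180,235:335],(800,560),interpolation=cv2.INTER_CUBIC))
E
```

```text
tcp [0.5211 0.0091 0.159 ] F [ 0.4  0.7 -3.1] gap 0.02140418418209602 clk 8.7
tool shift cm [-0.01 -0.02  1.4 ]
turn deg [0.03 0.   0.08]
turn deg [-0.0000e+00  5.0000e-02 -1.7992e+02]
```

View pics/g4.png

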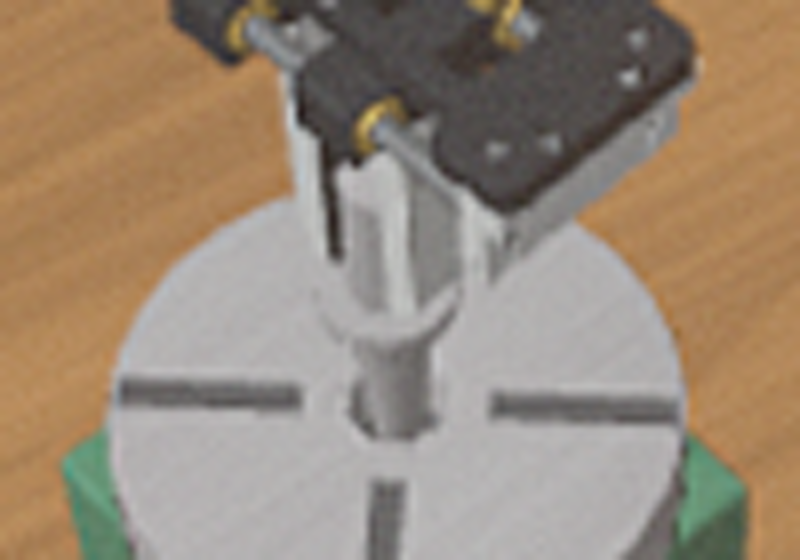

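The shank has entered the bore, its axis near column 397 and matching the bore centre at (397,407). Next I'll lower it gently by feel.

Emit:
drive_tool --motion '[{"x": 0,"y": 0,"z": 0.4,"wx": 0,"wy": 0,"wz": 0,"gripper": 0},{"x": 0,"y": 0,"z": 0.4,"wx": 0,"wy": 0,"wz": 0,"gripper": 0},{"x": 0,"y": 0,"z": 0.3,"wx": 0,"wy": 0,"wz": 0,"gripper": 0},{"x": 0,"y": 0,"z": 0,"wx": 0,"wy": 0,"wz": 0,"gripper": 0},{"x": 0,"y": 0,"z": 0,"wx": 0,"wy": 0,"wz": 0,"gripper": 0}]'

```text
clock: 9.25
tcp_pos: [0.5208, 0.009, 0.1475]
eef_rot: [-1.976, -2.442, 0.0]
wrist_force: [0.2, -0.7, -4.4]
finger_gap: 0.0215
```

Emit:
drive_tool --motion '[{"x": 0,"y": 0,"z": 0.2,"wx": 0,"wy": 0,"wz": 0,"gripper": 0},{"x": 0,"y": 0,"z": 0.15,"wx": 0,"wy": 0,"wz": 0,"gripper": 0},{"x": 0,"y": 0,"z": 0,"wx": 0,"wy": 0,"wz": 0,"gripper": 0},{"x": 0,"y": 0,"z": 0,"wx": 0,"wy": 0,"wz": 0,"gripper": 0}]'

```text
clock: 9.65
tcp_pos: [0.5209, 0.0091, 0.1441]
eef_rot: [-1.976, -2.442, -0.0]
wrist_force: [0.1, -0.4, -4.2]
finger_gap: 0.0217
```

Emit:
drive_tool --motion '[{"x": 0,"y": 0,"z": 0.2,"wx": 0,"wy": 0,"wz": 0,"gripper": 0},{"x": 0,"y": 0,"z": 0,"wx": 0,"wy": 0,"wz": 0,"gripper": 0},{"x": 0,"y": 0,"z": 0,"wx": 0,"wy": 0,"wz": 0,"gripper": 0}]'

```text
clock: 9.95
tcp_pos: [0.5209, 0.009, 0.1421]
eef_rot: [-1.976, -2.442, 0.0]
wrist_force: [1.0, 0.4, -4.4]
finger_gap: 0.0215
```

Emit:
drive_tool --motion '[{"x": 0,"y": 0,"z": 0.2,"wx": 0,"wy": 0,"wz": 0,"gripper": 0},{"x": 0,"y": 0,"z": 0,"wx": 0,"wy": 0,"wz": 0,"gripper": 0},{"x": 0,"y": 0,"z": 0,"wx": 0,"wy": 0,"wz": 0,"gripper": 0}]'

```text
clock: 10.25
tcp_pos: [0.5208, 0.009, 0.1401]
eef_rot: [-1.976, -2.442, 0.0]
wrist_force: [-0.3, -0.1, -3.5]
finger_gap: 0.0215
```

Emit:
drive_tool --motion '[{"x": 0,"y": 0,"z": 0.15,"wx": 0,"wy": 0,"wz": 0,"gripper": 0},{"x": 0,"y": 0,"z": 0,"wx": 0,"wy": 0,"wz": 0,"gripper": 0},{"x": 0,"y": 0,"z": 0,"wx": 0,"wy": 0,"wz": 0,"gripper": 0}]'

```text
clock: 10.55
tcp_pos: [0.5208, 0.009, 0.1386]
eef_rot: [-1.976, -2.442, 0.0]
wrist_force: [-0.2, -0.4, -3.5]
finger_gap: 0.0218
```

Emit:
drive_tool --motion '[{"x": 0,"y": 0,"z": 0.15,"wx": 0,"wy": 0,"wz": 0,"gripper": 0},{"x": 0,"y": 0,"z": 0,"wx": 0,"wy": 0,"wz": 0,"gripper": 0},{"x": 0,"y": 0,"z": 0,"wx": 0,"wy": 0,"wz": 0,"gripper": 0}]'

```text
clock: 10.85
tcp_pos: [0.5208, 0.009, 0.1371]
eef_rot: [-1.976, -2.442, 0.0]
wrist_force: [0.5, -0.6, -4.7]
finger_gap: 0.0218
```

Emit:
drive_tool --motion '[{"x": 0,"y": 0,"z": 0.2,"wx": 0,"wy": 0,"wz": 0,"gripper": 0},{"x": 0,"y": 0,"z": 0,"wx": 0,"wy": 0,"wz": 0,"gripper": 0},{"x": 0,"y": 0,"z": 0,"wx": 0,"wy": 0,"wz": 0,"gripper": 0}]'

```text
clock: 11.15
tcp_pos: [0.5208, 0.009, 0.1351]
eef_rot: [-1.976, -2.442, 0.0]
wrist_force: [-0.1, -0.0, -3.9]
finger_gap: 0.0214
```

Emit:
drive_tool --motion '[{"x": 0,"y": 0,"z": 0.2,"wx": 0,"wy": 0,"wz": 0,"gripper": 0},{"x": 0,"y": 0,"z": 0,"wx": 0,"wy": 0,"wz": 0,"gripper": 0},{"x": 0,"y": 0,"z": 0,"wx": 0,"wy": 0,"wz": 0,"gripper": 0}]'

```text
clock: 11.45
tcp_pos: [0.5208, 0.009, 0.1331]
eef_rot: [-1.976, -2.442, 0.0]
wrist_force: [-0.0, 0.1, -4.5]
finger_gap: 0.0215
```

Emit:
drive_tool --motion '[{"x": 0,"y": 0,"z": 0.2,"wx": 0,"wy": 0,"wz": 0,"gripper": 0},{"x": 0,"y": 0,"z": 0,"wx": 0,"wy": 0,"wz": 0,"gripper": 0},{"x": 0,"y": 0,"z": 0,"wx": 0,"wy": 0,"wz": 0,"gripper": 0}]'

```text
clock: 11.75
tcp_pos: [0.5209, 0.009, 0.1311]
eef_rot: [-1.976, -2.442, 0.0]
wrist_force: [0.6, 0.1, -4.2]
finger_gap: 0.0217
```

Emit:
drive_tool --motion '[{"x": 0,"y": 0,"z": 0.2,"wx": 0,"wy": 0,"wz": 0,"gripper": 0},{"x": 0,"y": 0,"z": 0,"wx": 0,"wy": 0,"wz": 0,"gripper": 0},{"x": 0,"y": 0,"z": 0,"wx": 0,"wy": 0,"wz": 0,"gripper": 0}]'

```text
clock: 12.05
tcp_pos: [0.5209, 0.009, 0.1291]
eef_rot: [-1.976, -2.442, -0.0]
wrist_force: [0.7, -0.8, -4.7]
finger_gap: 0.0211
```

Emit:
drive_tool --motion '[{"x": 0,"y": 0,"z": 0.2,"wx": 0,"wy": 0,"wz": 0,"gripper": 0},{"x": 0,"y": 0,"z": 0,"wx": 0,"wy": 0,"wz": 0,"gripper": 0},{"x": 0,"y": 0,"z": 0,"wx": 0,"wy": 0,"wz": 0,"gripper": 0}]'

```text
clock: 12.35
tcp_pos: [0.5209, 0.0089, 0.1271]
eef_rot: [1.976, 2.442, 0.0]
wrist_force: [1.8, -0.5, -6.1]
finger_gap: 0.0217
```

Emit:
drive_tool --motion '[{"x": 0,"y": 0,"z": 0,"wx": 0,"wy": 0,"wz": 0,"gripper": 0}]'

```text
clock: 12.45
tcp_pos: [0.5209, 0.009, 0.1271]
eef_rot: [1.976, 2.442, 0.0]
wrist_force: [2.1, -1.5, -5.3]
finger_gap: 0.0215
```

Emit:
drive_tool --motion '[{"x": -0.04,"y": 0.04,"z": 0,"wx": 0,"wy": 0,"wz": 0,"gripper": 0},{"x": 0,"y": 0,"z": 0,"wx": 0,"wy": 0,"wz": 0,"gripper": 0},{"x": 0,"y": 0,"z": 0,"wx": 0,"wy": 0,"wz": 0,"gripper": 0}]'

```text
clock: 12.75
tcp_pos: [0.5212, 0.0088, 0.1271]
eef_rot: [-1.976, -2.442, 0.0]
wrist_force: [0.4, -0.6, -4.4]
finger_gap: 0.0218
```

```bash
python3 - <<'E'
from h import *
s=readout.sense();print(s["wrist_force"].round(2),s["moment"].round(2),s["tcp_pos"].round(4))
E
```

```text
[ 0.44 -0.57 -4.36] [-0.26 -0.15  0.03] [0.5212 0.0088 0.1271]
```

Emit:
drive_tool --motion '[{"x": 0,"y": 0,"z": 0.12,"wx": 0,"wy": 0,"wz": 0,"gripper": 0},{"x": 0,"y": 0,"z": 0,"wx": 0,"wy": 0,"wz": 0,"gripper": 0},{"x": 0,"y": 0,"z": 0,"wx": 0,"wy": 0,"wz": 0,"gripper": 0}]'

```text
clock: 13.05
tcp_pos: [0.5214, 0.0087, 0.1259]
eef_rot: [-1.976, -2.442, -0.0]
wrist_force: [1.1, -0.9, -5.0]
finger_gap: 0.0215
```

Emit:
drive_tool --motion '[{"x": -0.03,"y": 0.03,"z": 0.1,"wx": 0,"wy": 0,"wz": 0,"gripper": 0},{"x": 0,"y": 0,"z": 0,"wx": 0,"wy": 0,"wz": 0,"gripper": 0},{"x": 0,"y": 0,"z": 0,"wx": 0,"wy": 0,"wz": 0,"gripper": 0}]'

```text
clock: 13.35
tcp_pos: [0.5217, 0.0085, 0.1249]
eef_rot: [-1.976, -2.442, 0.0]
wrist_force: [0.3, 0.4, -3.9]
finger_gap: 0.0216
```

Emit:
drive_tool --motion '[{"x": 0,"y": 0,"z": 0.1,"wx": 0,"wy": 0,"wz": 0,"gripper": 0},{"x": 0,"y": 0,"z": 0,"wx": 0,"wy": 0,"wz": 0,"gripper": 0},{"x": 0,"y": 0,"z": 0,"wx": 0,"wy": 0,"wz": 0,"gripper": 0}]'

```text
clock: 13.65
tcp_pos: [0.5217, 0.0085, 0.1239]
eef_rot: [-1.976, -2.442, 0.0]
wrist_force: [0.0, -1.9, -4.5]
finger_gap: 0.0216
```

Emit:
drive_tool --motion '[{"x": -0.02,"y": 0,"z": 0.1,"wx": 0,"wy": 0,"wz": 0,"gripper": 0},{"x": 0,"y": 0,"z": 0,"wx": 0,"wy": 0,"wz": 0,"gripper": 0},{"x": 0,"y": 0,"z": 0,"wx": 0,"wy": 0,"wz": 0,"gripper": 0}]'

```text
clock: 13.95
tcp_pos: [0.5217, 0.0083, 0.1229]
eef_rot: [-1.976, -2.442, 0.0]
wrist_force: [0.0, -0.7, -4.4]
finger_gap: 0.0217
```

Emit:
drive_tool --motion '[{"x": -0.01,"y": 0,"z": 0.1,"wx": 0,"wy": 0,"wz": 0,"gripper": 0},{"x": 0,"y": 0,"z": 0,"wx": 0,"wy": 0,"wz": 0,"gripper": 0},{"x": 0,"y": 0,"z": 0,"wx": 0,"wy": 0,"wz": 0,"gripper": 0}]'

```text
clock: 14.25
tcp_pos: [0.5217, 0.0082, 0.1219]
eef_rot: [-1.976, -2.442, -0.0]
wrist_force: [-0.7, 0.1, -3.4]
finger_gap: 0.0215
```

```bash
python3 - <<'E'
from h import *
import cv2
f=cam("scene");a=f["image"]
s=readout.sense();x=s["tcp_pos"];print(x,s["wrist_force"],s["moment"])
for dz in(-.0155,-.0075,-.0155-(x[2]-.1105)):
    p=np.array(f["R"])@(x+[0,0,dz])+np.array(f["t"]);print(dz,"crop",(f["fx"]*p[0]/p[2]+f["cx"]-235+.5)*8-.5,(f["fy"]*p[1]/p[2]+f["cy"]-110+.5)*8-.5)
cv2.imwrite("pics/g5.png",cv2.resize(a[110:180,235:335],(800,560),interpolation=cv2.INTER_CUBIC))
E
```

```text
[0.5217563  0.00822083 0.12189515] [-2.11378591  0.26204534 -3.65630491] [ 0.13983488  0.12679659 -0.02257686]
-0.0155 crop 393.23121425838144 381.1777079136368
-0.0075 crop 391.6574708223234 364.98848084864585
-0.026895151896288758 crop 395.4377187277523 403.87619932976986
```

View pics/g5.png

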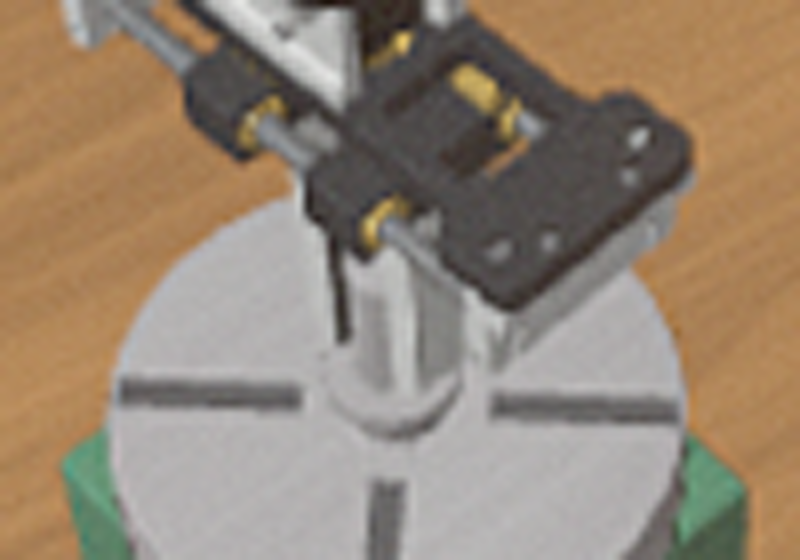

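The flange's lower rim is at about (393,438), so its underside is some 11 mm above the face, with the arbor upright and centred. No clear support yet, so I'll continue by feel.

Emit:
drive_tool --motion '[{"x": 0,"y": 0,"z": 0.1,"wx": 0,"wy": 0,"wz": 0,"gripper": 0},{"x": 0,"y": 0,"z": 0,"wx": 0,"wy": 0,"wz": 0,"gripper": 0},{"x": 0,"y": 0,"z": 0,"wx": 0,"wy": 0,"wz": 0,"gripper": 0}]'

```text
clock: 14.6
tcp_pos: [0.5218, 0.0082, 0.1209]
eef_rot: [-1.976, -2.442, -0.0]
wrist_force: [-0.5, 0.6, -2.2]
finger_gap: 0.0215
```

Emit:
drive_tool --motion '[{"x": 0,"y": 0,"z": 0.05,"wx": 0,"wy": 0,"wz": 0,"gripper": 0},{"x": 0,"y": 0,"z": 0,"wx": 0,"wy": 0,"wz": 0,"gripper": 0}]'

```text
clock: 14.8
tcp_pos: [0.5218, 0.0082, 0.1205]
eef_rot: [-1.976, -2.442, -0.0]
wrist_force: [-1.5, 0.0, -0.9]
finger_gap: 0.0218
```

The socket now carries most of the weight, so I'll let go.

Emit:
drive_tool --motion '[{"x": 0,"y": 0,"z": 0,"wx": 0,"wy": 0,"wz": 0,"gripper": 0.4},{"x": 0,"y": 0,"z": 0,"wx": 0,"wy": 0,"wz": 0,"gripper": 0.6},{"x": 0,"y": 0,"z": 0,"wx": 0,"wy": 0,"wz": 0,"gripper": 0.7},{"x": 0,"y": 0,"z": 0,"wx": 0,"wy": 0,"wz": 0,"gripper": 0.7},{"x": 0,"y": 0,"z": 0,"wx": 0,"wy": 0,"wz": 0,"gripper": 0.7},{"x": 0,"y": 0,"z": 0,"wx": 0,"wy": 0,"wz": 0,"gripper": 0.7}]'

```text
clock: 15.4
tcp_pos: [0.5218, 0.0082, 0.1205]
eef_rot: [1.976, 2.442, 0.0]
wrist_force: [0.0, -1.1, -0.6]
finger_gap: 0.0644
```

Emit:
drive_tool --motion '[{"x": 0,"y": 0,"z": -1.0,"wx": 0,"wy": 0,"wz": 0,"gripper": 0.7},{"x": 0,"y": 0,"z": -2.5,"wx": 0,"wy": 0,"wz": 0,"gripper": 1},{"x": 0,"y": 0,"z": -4,"wx": 0,"wy": 0,"wz": 0,"gripper": 1},{"x": 0,"y": 0,"z": -3,"wx": 0,"wy": 0,"wz": 0,"gripper": 1},{"x": -4.2,"y": -0.7,"z": 0,"wx": 0,"wy": 0,"wz": 0,"gripper": 1},{"x": -4.2,"y": -0.7,"z": 0,"wx": 0,"wy": 0,"wz": 0,"gripper": 1},{"x": -4.2,"y": -0.7,"z": 0,"wx": 0,"wy": 0,"wz": 0,"gripper": 1},{"x": -4.2,"y": -0.7,"z": 0,"wx": 0,"wy": 0,"wz": 0,"gripper": 1}]'

```text
clock: 16.2
tcp_pos: [0.5293, -0.1636, 0.2265]
eef_rot: [1.975, 2.442, 0.001]
wrist_force: [1.3, 0.3, -0.5]
finger_gap: 0.094
```

Emit:
drive_tool --motion '[{"x": -4.2,"y": -0.8,"z": 0,"wx": 0,"wy": 0,"wz": 0,"gripper": 1},{"x": -3.2,"y": -0.7,"z": 0,"wx": 0,"wy": 0,"wz": 0,"gripper": 1},{"x": -1.5,"y": -0.3,"z": 0,"wx": 0,"wy": 0,"wz": 0,"gripper": 1},{"x": 0,"y": 0,"z": 0,"wx": 0,"wy": 0,"wz": 0,"gripper": 1},{"x": 0,"y": 0,"z": 0,"wx": 0,"wy": 0,"wz": 0,"gripper": 1}]'

```text
clock: 16.7
tcp_pos: [0.5306, -0.2515, 0.2257]
eef_rot: [-1.975, -2.443, -0.001]
wrist_force: [-0.3, 0.7, 1.0]
finger_gap: 0.0944
```

```bash
python3 - <<'E'
from h import *
import cv2
go([.5305,-.2525,.064],[.978,.207])
b=cam("top")["image"];a=cam("scene")["image"]
f=lambda i,u,v:cv2.resize(i[v-30:v+30,u-33:u+33],(396,360),interpolation=cv2.INTER_CUBIC)
cv2.imwrite("pics/g6.png",np.hstack([f(a,285,150),f(b,313,250)]))
E
```

```text
tcp [ 0.5306 -0.2515  0.2257] F [-0.3  0.7  1. ] gap 0.09438463108974265 clk 16.7
tool shift cm [-0.11 -0.04 16.17]
turn deg [ 0.02 -0.03  0.13]
turn deg [ 5.0000e-02  4.0000e-02 -1.7987e+02]
```

View pics/g6.png

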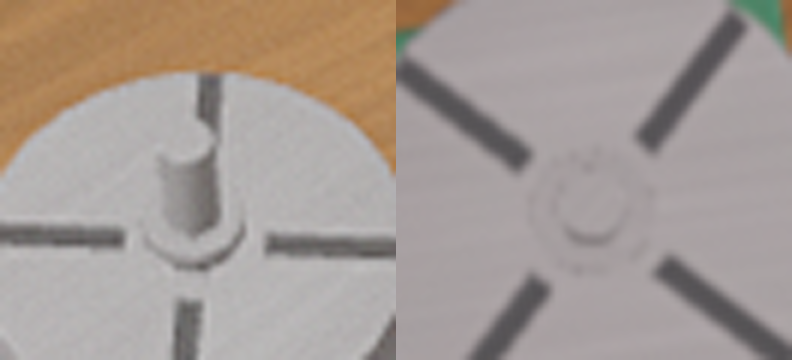

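The arbor stands upright and loose in the socket, its top at crop (187,142) and, in the top view, concentric at (595,210). Next is the bar.

Emit:
drive_tool --motion '[{"x": -0.1,"y": 0,"z": 3,"wx": 0,"wy": 0,"wz": 0,"gripper": 1},{"x": 0,"y": 0,"z": 4,"wx": 0,"wy": 0,"wz": 0,"gripper": 1},{"x": 0,"y": 0,"z": 4,"wx": 0,"wy": 0,"wz": 0,"gripper": 1},{"x": 0,"y": 0,"z": 3,"wx": 0,"wy": 0,"wz": 0,"gripper": 0.8},{"x": 0,"y": 0,"z": 2,"wx": 0,"wy": 0,"wz": 0,"gripper": 0.6},{"x": 0,"y": 0,"z": 0,"wx": 0,"wy": 0,"wz": 0,"gripper": 0.45},{"x": 0,"y": 0,"z": 0,"wx": 0,"wy": 0,"wz": 0,"gripper": 0.4},{"x": 0,"y": 0,"z": 0,"wx": 0,"wy": 0,"wz": 0,"gripper": 0.4}]' --newtons 40

```text
clock: 17.6
tcp_pos: [0.5315, -0.2535, 0.067]
eef_rot: [1.974, 2.441, 0.001]
wrist_force: [-0.0, -0.5, 1.3]
finger_gap: 0.0576
```

Emit:
drive_tool --motion '[{"x": 0,"y": 0,"z": 0,"wx": 0,"wy": 0,"wz": 0,"gripper": 0.2},{"x": 0,"y": 0,"z": 0,"wx": 0,"wy": 0,"wz": 0,"gripper": 0},{"x": 0,"y": 0,"z": 0,"wx": 0,"wy": 0,"wz": 0,"gripper": 0},{"x": 0,"y": 0,"z": 0,"wx": 0,"wy": 0,"wz": 0,"gripper": 0},{"x": 0,"y": 0,"z": 0,"wx": 0,"wy": 0,"wz": 0,"gripper": 0}]'

```text
clock: 18.1
tcp_pos: [0.5308, -0.2539, 0.0657]
eef_rot: [1.976, 2.441, 0.0]
wrist_force: [1.8, -0.2, 4.7]
finger_gap: 0.0277
```

```bash
python3 - <<'E'
from h import *
go([.5305,-.2525,.064],[.978,.207])
X,e=tri((285-33+(187.5)/6-.5,150-30+142.5/6-.5),(313-33+199.5/6-.5,250-30+210.5/6-.5));print("arbor top",X.round(4),e)
E
```

```text
tcp [ 0.5308 -0.2539  0.0657] F [ 1.8 -0.2  4.7] gap 0.027739825364755707 clk 18.1
tool shift cm [ 0.14 -0.    0.17]
turn deg [0.03 0.02 0.07]
turn deg [-3.0000e-02  4.0000e-02 -1.7993e+02]
arbor top [0.5193 0.0094 0.1558] [np.float64(0.9), np.float64(0.9)]
```

Emit:
drive_tool --motion '[{"x": 0,"y": 0,"z": -1,"wx": 0,"wy": 0,"wz": 0,"gripper": 0},{"x": 0,"y": 0,"z": -3,"wx": 0,"wy": 0,"wz": 0,"gripper": 0},{"x": 0,"y": 0,"z": -4,"wx": 0,"wy": 0,"wz": 0,"gripper": 0},{"x": 0,"y": 0,"z": -4,"wx": 0,"wy": 0,"wz": 0,"gripper": 0},{"x": 0,"y": 0,"z": -4,"wx": 0,"wy": 0,"wz": 0,"gripper": 0},{"x": 0,"y": 0,"z": -3,"wx": 0,"wy": 0,"wz": 0,"gripper": 0},{"x": 0,"y": 0,"z": -1,"wx": 0,"wy": 0,"wz": 0,"gripper": 0},{"x": 2,"y": 0.36,"z": 0,"wx": 0,"wy": 0,"wz": 0,"gripper": 0}]' --newtons 60

```text
clock: 19.0
tcp_pos: [0.5296, -0.2358, 0.2661]
eef_rot: [1.98, 2.437, -0.001]
wrist_force: [0.6, 0.0, -7.1]
finger_gap: 0.0273
```

Emit:
drive_tool --motion '[{"x": 4,"y": 0.7,"z": 0,"wx": 0,"wy": 0,"wz": 0,"gripper": 0},{"x": 4,"y": 0.7,"z": 0,"wx": 0,"wy": 0,"wz": 0,"gripper": 0},{"x": 4,"y": 0.7,"z": 0,"wx": 0,"wy": 0,"wz": 0,"gripper": 0},{"x": 4,"y": 0.7,"z": 0,"wx": 0,"wy": 0,"wz": 0,"gripper": 0},{"x": 4,"y": 0.7,"z": 0,"wx": 0,"wy": 0,"wz": 0,"gripper": 0},{"x": 2.8,"y": 0.5,"z": 0,"wx": 0,"wy": 0,"wz": 0,"gripper": 0},{"x": 1,"y": 0.2,"z": 0,"wx": 0,"wy": 0,"wz": 0,"gripper": 0},{"x": 0,"y": 0,"z": 0,"wx": 0,"wy": 0,"wz": 0,"gripper": 0}]'

```text
clock: 19.8
tcp_pos: [0.5207, 0.0094, 0.2645]
eef_rot: [-1.972, -2.443, 0.001]
wrist_force: [0.8, -1.1, -5.5]
finger_gap: 0.0272
```

Emit:
drive_tool --motion '[{"x": 0,"y": 0,"z": 0,"wx": 0,"wy": 0,"wz": 0,"gripper": 0},{"x": 0,"y": 0,"z": 0,"wx": 0,"wy": 0,"wz": 0,"gripper": 0}]'

```text
clock: 20.0
tcp_pos: [0.5212, 0.0066, 0.2649]
eef_rot: [-1.978, -2.44, 0.001]
wrist_force: [0.7, 0.8, -4.4]
finger_gap: 0.0273
```

```bash
python3 - <<'E'
from h import *
go([.5218,.0082,.232],[.978,.207])
E
```

```text
tcp [0.5212 0.0066 0.2649] F [ 0.7  0.8 -4.4] gap 0.027253298436840392 clk 20.0
tool shift cm [0.15 0.09 3.29]
turn deg [-0.05  0.   -0.03]
turn deg [0.0000e+00 8.0000e-02 1.7997e+02]
```

Emit:
drive_tool --motion '[{"x": 0.15,"y": 0.09,"z": 1.2,"wx": 0,"wy": 0,"wz": 0,"gripper": 0},{"x": 0,"y": 0,"z": 1.3,"wx": 0,"wy": 0,"wz": 0,"gripper": 0},{"x": 0,"y": 0,"z": 0.8,"wx": 0,"wy": 0,"wz": 0,"gripper": 0},{"x": 0,"y": 0,"z": 0,"wx": 0,"wy": 0,"wz": 0,"gripper": 0},{"x": 0,"y": 0,"z": 0,"wx": 0,"wy": 0,"wz": 0,"gripper": 0}]'

```text
clock: 20.5
tcp_pos: [0.5219, 0.0097, 0.2322]
eef_rot: [-1.976, -2.442, 0.0]
wrist_force: [-0.3, -0.1, -5.2]
finger_gap: 0.027
```

```bash
python3 - <<'E'
from h import *
import cv2
go([.5218,.0082,.227],[.978,.207])
a=cam("scene")["image"]
cv2.imwrite("pics/g7.png",cv2.resize(a[90:180,235:335],(600,540),interpolation=cv2.INTER_CUBIC))
E
```

```text
tcp [0.5219 0.0097 0.2322] F [-0.3 -0.1 -5.2] gap 0.026961690718111723 clk 20.5
tool shift cm [-0.15 -0.04  0.52]
turn deg [-0.03 -0.02  0.08]
turn deg [ 3.0000e-02 -4.0000e-02 -1.7992e+02]
```

View pics/g7.png

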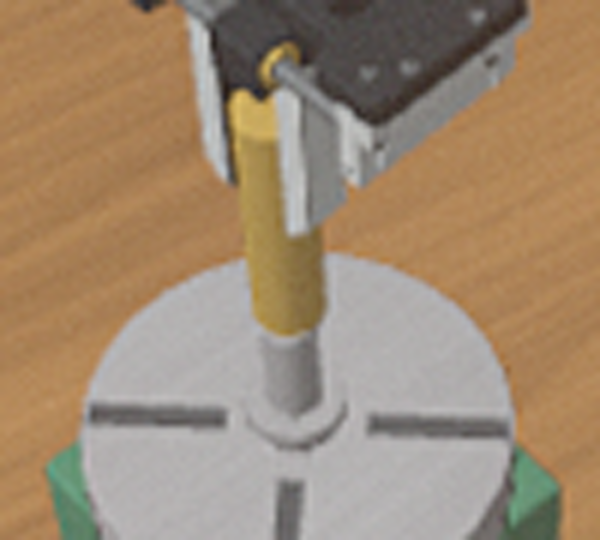

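The bar hangs upright over the stub, bar axis at column 290 and stub axis at 291. I'll start tap 1.

Emit:
drive_tool --motion '[{"x": -0.15,"y": -0.04,"z": 0.2,"wx": 0,"wy": 0,"wz": 0,"gripper": 0},{"x": 0,"y": 0,"z": 0.2,"wx": 0,"wy": 0,"wz": 0,"gripper": 0},{"x": 0,"y": 0,"z": 0.15,"wx": 0,"wy": 0,"wz": 0,"gripper": 0},{"x": 0,"y": 0,"z": 0,"wx": 0,"wy": 0,"wz": 0,"gripper": 0},{"x": 0,"y": 0,"z": 0,"wx": 0,"wy": 0,"wz": 0,"gripper": 0}]'

```text
clock: 21.05
tcp_pos: [0.5218, 0.0082, 0.2269]
eef_rot: [-1.976, -2.442, -0.0]
wrist_force: [-0.1, 0.7, -5.9]
finger_gap: 0.027
```

Emit:
drive_tool --motion '[{"x": 0,"y": 0,"z": 0.1,"wx": 0,"wy": 0,"wz": 0,"gripper": 0},{"x": 0,"y": 0,"z": 0.1,"wx": 0,"wy": 0,"wz": 0,"gripper": 0},{"x": 0,"y": 0,"z": 0,"wx": 0,"wy": 0,"wz": 0,"gripper": 0}]'

```text
clock: 21.35
tcp_pos: [0.5219, 0.0082, 0.2249]
eef_rot: [1.976, 2.442, 0.0]
wrist_force: [0.4, -0.1, -5.8]
finger_gap: 0.0272
```

Emit:
drive_tool --motion '[{"x": 0,"y": 0,"z": 0.1,"wx": 0,"wy": 0,"wz": 0,"gripper": 0},{"x": 0,"y": 0,"z": 0.1,"wx": 0,"wy": 0,"wz": 0,"gripper": 0},{"x": 0,"y": 0,"z": 0,"wx": 0,"wy": 0,"wz": 0,"gripper": 0}]'

```text
clock: 21.65
tcp_pos: [0.522, 0.0082, 0.2229]
eef_rot: [1.976, 2.442, 0.0]
wrist_force: [0.5, 0.2, -1.6]
finger_gap: 0.0274
```

Emit:
drive_tool --motion '[{"x": 0,"y": 0,"z": 0.1,"wx": 0,"wy": 0,"wz": 0,"gripper": 0},{"x": 0,"y": 0,"z": 0.1,"wx": 0,"wy": 0,"wz": 0,"gripper": 0},{"x": 0,"y": 0,"z": 0,"wx": 0,"wy": 0,"wz": 0,"gripper": 0}]'

```text
clock: 21.95
tcp_pos: [0.522, 0.0082, 0.221]
eef_rot: [1.976, 2.442, 0.0]
wrist_force: [0.3, -0.6, 1.2]
finger_gap: 0.0275
```

Emit:
drive_tool --motion '[{"x": 0,"y": 0,"z": 0.1,"wx": 0,"wy": 0,"wz": 0,"gripper": 0},{"x": 0,"y": 0,"z": 0.05,"wx": 0,"wy": 0,"wz": 0,"gripper": 0},{"x": 0,"y": 0,"z": 0,"wx": 0,"wy": 0,"wz": 0,"gripper": 0}]'

```text
clock: 22.25
tcp_pos: [0.522, 0.0082, 0.2196]
eef_rot: [1.976, 2.442, 0.0]
wrist_force: [-0.2, 0.0, 3.7]
finger_gap: 0.0273
```

Emit:
drive_tool --motion '[{"x": 0,"y": 0,"z": -0.4,"wx": 0,"wy": 0,"wz": 0,"gripper": 0},{"x": 0,"y": 0,"z": -0.8,"wx": 0,"wy": 0,"wz": 0,"gripper": 0},{"x": 0,"y": 0,"z": 0,"wx": 0,"wy": 0,"wz": 0,"gripper": 0},{"x": 0,"y": 0,"z": 0,"wx": 0,"wy": 0,"wz": 0,"gripper": 0},{"x": 0,"y": 0,"z": 0.6,"wx": 0,"wy": 0,"wz": 0,"gripper": 0},{"x": 0,"y": 0,"z": 0.4,"wx": 0,"wy": 0,"wz": 0,"gripper": 0},{"x": 0,"y": 0,"z": 0.1,"wx": 0,"wy": 0,"wz": 0,"gripper": 0},{"x": 0,"y": 0,"z": 0,"wx": 0,"wy": 0,"wz": 0,"gripper": 0}]'

```text
clock: 23.05
tcp_pos: [0.5217, 0.0082, 0.2201]
eef_rot: [-1.976, -2.442, 0.0]
wrist_force: [-0.0, -0.1, -5.2]
finger_gap: 0.0276
```

Emit:
drive_tool --motion '[{"x": 0,"y": 0,"z": 0.1,"wx": 0,"wy": 0,"wz": 0,"gripper": 0},{"x": 0,"y": 0,"z": 0.05,"wx": 0,"wy": 0,"wz": 0,"gripper": 0},{"x": 0,"y": 0,"z": 0,"wx": 0,"wy": 0,"wz": 0,"gripper": 0}]'

```text
clock: 23.35
tcp_pos: [0.5223, 0.0083, 0.2195]
eef_rot: [1.976, 2.441, 0.001]
wrist_force: [-0.4, -0.4, 4.0]
finger_gap: 0.0274
```

Emit:
drive_tool --motion '[{"x": 0,"y": 0,"z": 0.06,"wx": 0,"wy": 0,"wz": 0,"gripper": 0},{"x": 0,"y": 0,"z": 0,"wx": 0,"wy": 0,"wz": 0,"gripper": 0}]'

```text
clock: 23.55
tcp_pos: [0.5223, 0.0083, 0.2188]
eef_rot: [1.976, 2.441, 0.001]
wrist_force: [-0.9, -0.1, 4.3]
finger_gap: 0.0273
```

Emit:
drive_tool --motion '[{"x": 0,"y": 0,"z": 0.08,"wx": 0,"wy": 0,"wz": 0,"gripper": 0},{"x": 0,"y": 0,"z": 0,"wx": 0,"wy": 0,"wz": 0,"gripper": 0}]'

```text
clock: 23.75
tcp_pos: [0.5224, 0.0083, 0.2181]
eef_rot: [1.976, 2.441, 0.001]
wrist_force: [-0.7, 0.1, 5.9]
finger_gap: 0.0271
```

Emit:
drive_tool --motion '[{"x": 0,"y": 0,"z": 0.08,"wx": 0,"wy": 0,"wz": 0,"gripper": 0},{"x": 0,"y": 0,"z": 0,"wx": 0,"wy": 0,"wz": 0,"gripper": 0}]'

```text
clock: 23.95
tcp_pos: [0.5228, 0.0084, 0.218]
eef_rot: [1.975, 2.441, 0.002]
wrist_force: [-3.5, -1.2, 15.4]
finger_gap: 0.0274
```

That is solid: about 21 N with no travel. I'll lift clear and give one confirming tap.

Emit:
drive_tool --motion '[{"x": 0,"y": 0,"z": -0.4,"wx": 0,"wy": 0,"wz": 0,"gripper": 0},{"x": 0,"y": 0,"z": -0.8,"wx": 0,"wy": 0,"wz": 0,"gripper": 0},{"x": 0,"y": 0,"z": 0,"wx": 0,"wy": 0,"wz": 0,"gripper": 0},{"x": 0,"y": 0,"z": 0,"wx": 0,"wy": 0,"wz": 0,"gripper": 0},{"x": 0,"y": 0,"z": 0,"wx": 0,"wy": 0,"wz": 0,"gripper": 0}]'

```text
clock: 24.45
tcp_pos: [0.5217, 0.0081, 0.2284]
eef_rot: [-1.976, -2.442, 0.0]
wrist_force: [-1.1, 0.0, -5.9]
finger_gap: 0.0273
```

Emit:
drive_tool --motion '[{"x": 0,"y": 0,"z": 0.5,"wx": 0,"wy": 0,"wz": 0,"gripper": 0},{"x": 0,"y": 0,"z": 0.4,"wx": 0,"wy": 0,"wz": 0,"gripper": 0},{"x": 0,"y": 0,"z": 0.1,"wx": 0,"wy": 0,"wz": 0,"gripper": 0},{"x": 0,"y": 0,"z": 0,"wx": 0,"wy": 0,"wz": 0,"gripper": 0},{"x": 0,"y": 0,"z": 0,"wx": 0,"wy": 0,"wz": 0,"gripper": 0}]'

```text
clock: 24.95
tcp_pos: [0.5218, 0.0082, 0.2187]
eef_rot: [-1.976, -2.442, -0.0]
wrist_force: [0.2, 0.4, -5.4]
finger_gap: 0.0272
```

Emit:
drive_tool --motion '[{"x": 0,"y": 0,"z": 0.1,"wx": 0,"wy": 0,"wz": 0,"gripper": 0},{"x": 0,"y": 0,"z": 0,"wx": 0,"wy": 0,"wz": 0,"gripper": 0}]'

```text
clock: 25.15
tcp_pos: [0.5222, 0.0083, 0.2182]
eef_rot: [1.976, 2.441, 0.001]
wrist_force: [-1.1, -0.0, 1.8]
finger_gap: 0.0275
```

Emit:
drive_tool --motion '[{"x": 0,"y": 0,"z": 0.08,"wx": 0,"wy": 0,"wz": 0,"gripper": 0},{"x": 0,"y": 0,"z": 0,"wx": 0,"wy": 0,"wz": 0,"gripper": 0}]'

```text
clock: 25.35
tcp_pos: [0.5226, 0.0083, 0.2181]
eef_rot: [1.975, 2.441, 0.002]
wrist_force: [-2.2, -0.5, 12.3]
finger_gap: 0.0275
```

Emit:
drive_tool --motion '[{"x": 0,"y": 0,"z": -0.4,"wx": 0,"wy": 0,"wz": 0,"gripper": 0},{"x": 0,"y": 0,"z": -2.0,"wx": 0,"wy": 0,"wz": 0,"gripper": 0},{"x": 0,"y": 0,"z": -2.3,"wx": 0,"wy": 0,"wz": 0,"gripper": 0},{"x": -2,"y": -0.36,"z": 0,"wx": 0,"wy": 0,"wz": 0,"gripper": 0},{"x": -4,"y": -0.7,"z": 0,"wx": 0,"wy": 0,"wz": 0,"gripper": 0},{"x": -4,"y": -0.7,"z": 0,"wx": 0,"wy": 0,"wz": 0,"gripper": 0},{"x": -4,"y": -0.7,"z": 0,"wx": 0,"wy": 0,"wz": 0,"gripper": 0},{"x": -4,"y": -0.7,"z": 0,"wx": 0,"wy": 0,"wz": 0,"gripper": 0}]'

```text
clock: 26.15
tcp_pos: [0.5281, -0.1761, 0.2638]
eef_rot: [-1.976, -2.442, 0.0]
wrist_force: [0.6, 0.7, -5.1]
finger_gap: 0.0275
```

Emit:
drive_tool --motion '[{"x": -4,"y": -0.7,"z": 0,"wx": 0,"wy": 0,"wz": 0,"gripper": 0},{"x": -2.8,"y": -0.5,"z": 0,"wx": 0,"wy": 0,"wz": 0,"gripper": 0},{"x": -1,"y": -0.24,"z": 0,"wx": 0,"wy": 0,"wz": 0,"gripper": 0},{"x": 0,"y": 0,"z": 4,"wx": 0,"wy": 0,"wz": 0,"gripper": 0},{"x": 0,"y": 0,"z": 4,"wx": 0,"wy": 0,"wz": 0,"gripper": 0},{"x": 0,"y": 0,"z": 4,"wx": 0,"wy": 0,"wz": 0,"gripper": 0},{"x": 0,"y": 0,"z": 3,"wx": 0,"wy": 0,"wz": 0,"gripper": 0},{"x": 0,"y": 0,"z": 0,"wx": 0,"wy": 0,"wz": 0,"gripper": 0}]'

```text
clock: 26.95
tcp_pos: [0.5282, -0.2522, 0.1101]
eef_rot: [-1.971, -2.438, 0.002]
wrist_force: [-0.3, 0.2, -4.8]
finger_gap: 0.027
```

Emit:
drive_tool --motion '[{"x": 0,"y": 0,"z": 0,"wx": 0,"wy": 0,"wz": 0,"gripper": 0},{"x": 0,"y": 0,"z": 0,"wx": 0,"wy": 0,"wz": 0,"gripper": 0},{"x": 0,"y": 0,"z": 0,"wx": 0,"wy": 0,"wz": 0,"gripper": 0}]'

```text
clock: 27.25
tcp_pos: [0.5317, -0.254, 0.1158]
eef_rot: [1.975, 2.44, 0.001]
wrist_force: [0.1, -0.1, -5.9]
finger_gap: 0.027
```

```bash
python3 - <<'E'
from h import *
go([.5308,-.2539,.0657],[.978,.207])
E
```

```text
tcp [ 0.5317 -0.254   0.1158] F [ 0.1 -0.1 -5.9] gap 0.026966794260839578 clk 27.25
tool shift cm [ 0.04 -0.09  5.01]
turn deg [0.12 0.09 0.08]
turn deg [-1.5000e-01  1.9000e-01 -1.7992e+02]
```

Emit:
drive_tool --motion '[{"x": 0,"y": 0,"z": 1.5,"wx": 0,"wy": 0,"wz": 0,"gripper": 0},{"x": 0,"y": 0,"z": 1.5,"wx": 0,"wy": 0,"wz": 0,"gripper": 0},{"x": 0,"y": 0,"z": 1.0,"wx": 0,"wy": 0,"wz": 0,"gripper": 0},{"x": 0,"y": 0,"z": 0.5,"wx": 0,"wy": 0,"wz": 0,"gripper": 0},{"x": 0,"y": 0,"z": 0.2,"wx": 0,"wy": 0,"wz": 0,"gripper": 0},{"x": 0,"y": 0,"z": 0,"wx": 0,"wy": 0,"wz": 0,"gripper": 0},{"x": 0,"y": 0,"z": 0,"wx": 0,"wy": 0,"wz": 0,"gripper": 0},{"x": 0,"y": 0,"z": 0,"wx": 0,"wy": 0,"wz": 0,"gripper": 0}]'

```text
clock: 28.05
tcp_pos: [0.5309, -0.2538, 0.0673]
eef_rot: [1.976, 2.441, 0.0]
wrist_force: [-0.3, -1.2, -5.7]
finger_gap: 0.0275
```

Emit:
drive_tool --motion '[{"x": 0,"y": 0,"z": 0.1,"wx": 0,"wy": 0,"wz": 0,"gripper": 0},{"x": 0,"y": 0,"z": 0.06,"wx": 0,"wy": 0,"wz": 0,"gripper": 0},{"x": 0,"y": 0,"z": 0,"wx": 0,"wy": 0,"wz": 0,"gripper": 0}]'

```text
clock: 28.35
tcp_pos: [0.5309, -0.2538, 0.0658]
eef_rot: [1.976, 2.442, 0.0]
wrist_force: [-1.7, -0.2, 2.0]
finger_gap: 0.0275
```

The bar is standing on the bench, so I'll release it and retreat.

Emit:
drive_tool --motion '[{"x": 0,"y": 0,"z": 0,"wx": 0,"wy": 0,"wz": 0,"gripper": 0.4},{"x": 0,"y": 0,"z": 0,"wx": 0,"wy": 0,"wz": 0,"gripper": 0.6},{"x": 0,"y": 0,"z": 0,"wx": 0,"wy": 0,"wz": 0,"gripper": 0.8},{"x": 0,"y": 0,"z": 0,"wx": 0,"wy": 0,"wz": 0,"gripper": 1},{"x": 0,"y": 0,"z": 0,"wx": 0,"wy": 0,"wz": 0,"gripper": 1},{"x": 0,"y": 0,"z": 0,"wx": 0,"wy": 0,"wz": 0,"gripper": 1},{"x": 0,"y": 0,"z": -1,"wx": 0,"wy": 0,"wz": 0,"gripper": 1},{"x": 0,"y": 0,"z": -3,"wx": 0,"wy": 0,"wz": 0,"gripper": 1}]'

```text
clock: 29.15
tcp_pos: [0.5292, -0.2531, 0.1041]
eef_rot: [-1.974, -2.439, 0.001]
wrist_force: [0.2, -0.2, -0.3]
finger_gap: 0.0876
```

Emit:
drive_tool --motion '[{"x": 0,"y": 0,"z": -4,"wx": 0,"wy": 0,"wz": 0,"gripper": 1},{"x": 0,"y": 0,"z": -4,"wx": 0,"wy": 0,"wz": 0,"gripper": 1},{"x": 0,"y": 0,"z": -4,"wx": 0,"wy": 0,"wz": 0,"gripper": 1},{"x": -4,"y": -1,"z": 0,"wx": 0,"wy": 0,"wz": 0,"gripper": 1},{"x": -4,"y": -1,"z": 0,"wx": 0,"wy": 0,"wz": 0,"gripper": 1},{"x": -4,"y": -1,"z": 0,"wx": 0,"wy": 0,"wz": 0,"gripper": 1},{"x": 0,"y": 0,"z": 0,"wx": 0,"wy": 0,"wz": 0,"gripper": 1}]'

```text
clock: 29.85
tcp_pos: [0.5243, -0.3834, 0.2255]
eef_rot: [1.984, 2.435, -0.003]
wrist_force: [-0.9, -0.3, -0.0]
finger_gap: 0.0938
```

```bash
python3 - <<'E'
from h import *
import cv2
s=readout.sense();print(s["tcp_pos"],s["wrist_force"],s["clock"])
a=cam("scene")["image"];b=cam("top")["image"]
f=lambda i,u,v:cv2.resize(i[v-25:v+25,u-33:u+33],(396,300),interpolation=cv2.INTER_CUBIC)
cv2.imwrite("pics/end.png",np.vstack([np.hstack([f(a,285,150),f(a,188,225)]),np.hstack([f(b,313,250),f(b,441,252)])]))
E
```

```text
[ 0.5243079  -0.38341502  0.22554284] [-0.86420097 -0.33487889 -0.04732251] 29.85
```

View pics/end.png

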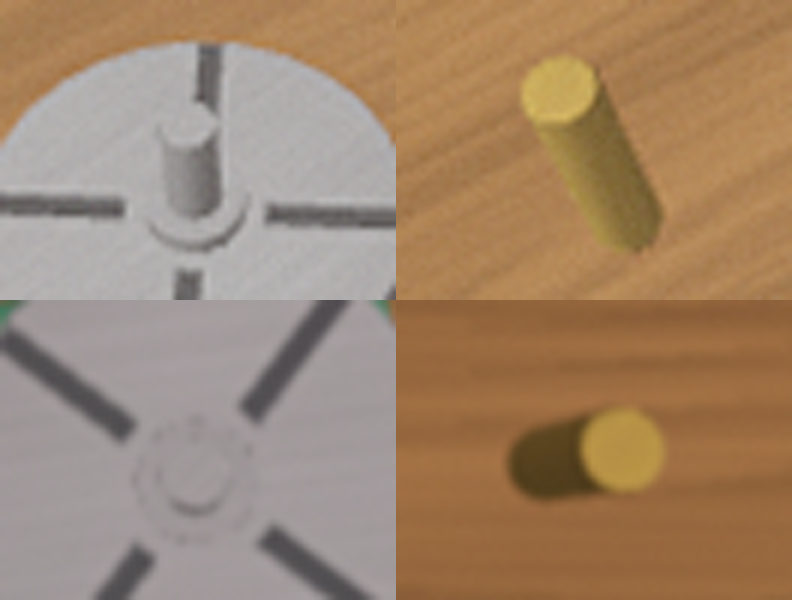

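The arbor sits upright with its flange's lower rim at (197,250), about 12 crop pixels lower than when it stood loose. The bar stands upright at its original spot, with its top at (560,90) in the scene tile and (623,450) in the top tile.

```bash
python3 -c "
from workcell import job
print(job.job_done())"
```

```text
the job is handed in; nothing more can be done
None
```

The arbor is driven solid into the taper socket, the brass bar stands upright back at its original spot, and the job is handed in at about 30 s of the 64 s allowed. No verdict is reported.

- **Placing:** I lowered the arbor by feel and let go when the socket carried about 3 N of its weight. It then stood upright and loose.
- **Tapping:** I gave three taps, lifting clear between them.
  - **Tap 1:** about 9 N.
  - **Tap 2:** drove on and stopped dead at about 21 N, a little over the 15 N guide but well under 55 N.
  - **Tap 3:** about 18 N, stopping at the same height to within 0.1 mm, so it goes no deeper.
- **Last pictures:** The arbor is upright and lower than when it stood loose. The last wrist force read under 1 N, so the robot was touching nothing. I never moved near the can or wrench, but I did not view them or the plug again at the end.

**Disagreements:**
- I first felt clear contact with the flange about 10–11 mm above the face by the arm's reading, while the task says 14–32 mm. The touch may have begun a few millimetres earlier, hidden in the force noise.
- Slight side forces just before that were cleared by shifting the arbor about 1 mm sideways.
- Triangulated heights read about 2–3 mm below the given ones.

I viewed 11 pictures, one past the budget.

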